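Plug the gauge adapter fully home into the push-in test port

ROBOT

A 7-joint arm with a two-finger parallel gripper is mounted at the origin on the work surface. World frame = base frame: x ahead of the robot, y to its left, z up, the work surface at z = 0. Lengths are in m, angles in rad, forces in N, time in s.
With the tool pointing down it reaches from about 0.35 to 0.775 m from the base axis. Payload 3.1 kg.
Tool frame: the origin (TCP) lies midway between the tips of the shut fingers; the grasp point (between the pads) lies 19 mm behind it (hold_point_z is the distance from the TCP to the grasp point, in m); z points along the fingers, y is the direction in which the jaws open and shut (so a half turn about z gives the same grasp; the last joint's range is limited). The gripper opens to 85 mm and grips with 20 to 120 N. Pads are 22 mm wide; open, the fingers measure 114 mm over their backs; the gripper's body (76 mm by 85 mm) begins 54 mm behind the grasp point. The pads swing forward as they close: fully open they stand 13 mm farther back than shut.
Start: joints at [-1.385, 0.311, 0.014, 1.512, -0.004, 1.319, -0.027], TCP at [0.124, 0.536, 0.231] pointing down, gripper open.
Joint ranges: [-2.7, 2.7], [-0.3, 1.91], [-1.27, 1.3], [0.12, 2.57], [-1.44, 4.58], [0.2, 2.03], [-3.05, 3.05]. Speed limits (rad/s): [2.79, 2.79, 3.14, 3.14, 3.14, 3.14, 3.14].

INTERFACE

Orientations are given as a unit quaternion [w, x, y, z].
In Python, from workcell import state, read_camera, job_done, hold_point_z gives the robot as it stands. The module is installed in compiled form; this text tells all that it offers.
- The arm moves only by the tool move_arm, never from a script. Its argument "steps" is a list of rows, each a list of 7 numbers: the shift along the tool's x, y, z in m, then the turn, a rotation vector about the tool's x, y, z in rad, then the opening, from 0 (shut) to 1 (fully open). A call has 1 to 8 rows; each row shifts and turns the commanded pose from where the row before left it, along the tool's axes as they then stand; what a row does not reach is not made up. A row lasts 1/12 s, in which the tool goes at most 41.7 mm and 7.16 degrees, less where a joint would pass 70% of its speed; a pose out of reach is approached as far as the arm can. A call is refused whole if a number of a shift passes 0.0417 or a number of a turn 0.125, either way. A call with a gripper value outside its range is refused whole. The fingers move at their own pace and stop on an object; the grip force is fixed at half the most. Time passes only in rows, so rows that do not move let the fingers close. It gives the time, the measured TCP pose, the force and the opening at its end, in the units of the state.
- state(): the state, without advancing time (a new reading comes with each control period).
- read_camera(name): name is "scene" or "top" or "wrist"; returns a dict with "frame" (480x640x3 uint8, red, green, blue), "vfov" (degrees; the focal length in pixels is half the picture's height over the tangent of half this angle, whatever the lens; pixels are square), "cx", "cy" (the principal point, pixels), "R" (3x3) and "t" (3): a world point X has camera coordinates R X + t. Camera axes: x right, y down, z forward; pixel columns grow to the right and rows downward; lengths in m; the calibration is good to about 2 mm. A picture is of the moment at which its call begins. There is no depth.
- job_done(): hands the job in, once; it reports no verdict.
The state is a dict: "time": time; "joint_pos": joint angles; "joint_vel": joint speeds; "joint_torque": joint torques, N m; "position": TCP position; "tool_rot": TCP orientation; "ft_force": force on the tool from outside, world axes, zero at the start; "moment": the same for the moment, N m; "opening": opening from 0.0 (shut) to 1.0 (fully open).
Only numpy, scipy, OpenCV 4.12 (cv2) and the standard library are available. Lean on these libraries where they do the work, as an engineer would, in place of code of your own. Each camera call takes 0.05 s, during which the arm holds its last target. There are 200 camera calls.

TASK

Take the red nylon protector off the steel push-in port that is bolted to the bench and stand it, open end down, on the bench top clear of the port. Then take the bronze gauge adapter out of the aluminium bracket and push its tube into the port, past the spring grip and on past the stiff seal until it is fully home on the hard stop, lean on it there for half a second with about 22 N to seat it, never more than 35 N, and let go. Leave the spare protector, the loose coupler body and the blanking plug where they are.

Things in the scene. Friction and masses are not known exactly. Their poses are not given: they have to be found in the camera images.
- port: Steel push-in port, fixed to the bench; origin at the centre of its underside, z up. Base plate 90 x 90 x 10 mm with bolt heads, body 52 mm dia up to 55 mm above the bench, neck 29 mm dia up to the mouth at 76 mm. The tube tip is home on a hard stop 27 to 55 mm below the mouth: a firm stop under a push that keeps rising. A push of 20 to 25 N seats it; over 35 N against port or stop is forcing it.
- port_mouth (a point): Centre of the port's mouth, 76 mm above the bench, z up along the bore. Bore 15.8 mm dia. Two sprung grip jaws 10 mm down must be spread by the tube (3 to 13 N push, then 2 to 7 N drag). Deeper a stiff seal, its top 22 to 50 mm below the mouth (differs each time, cannot be seen, not reported), must be pushed 5 mm down to the stop (5 to 7 N more). Resistance at jaws or seal is not yet home.
- cap_center (a point): Red nylon protector, at the start loose over the port's neck (lifts straight off): point on its axis, half-way up. Cup 40 mm dia, 22 mm high, open below (33 mm inner dia, 18 mm deep, its roof rests on the port's mouth), with a round grip knob 22 mm dia, 24 mm high on top. 46 mm high in all; the knob spans -1 to +23 mm from this point, the rim is at -23 mm. z up. 40 g.
- adapter_grip (a point): Tarnished bronze gauge adapter hanging upright in a bracket hole: mid-point of its round grip body. Along its z (up) from here: grip body 26 mm dia, -17 to +17 mm; gauge stub 16 mm dia to +29; collar 34 mm dia, -23 to -17 (rests on the plate); tube 14 mm dia below, 60 mm long, tip at -83, tapering to 8 mm dia over the last 8. Collar stays 5 to 33 mm above the mouth when home. 130 to 230 g.
- bracket: Grey aluminium bracket, fixed to the bench; origin on the bench below its centre. Top plate 50 mm (its x) by 150 mm (its y), upper face 81 mm above the bench, on two legs with feet reaching 103 mm either side along its y. Two 19 mm holes at y = +45 and -45 mm: one holds the adapter, the other the blanking plug.
- blank_center (a point): Steel blanking plug in the other hole of the bracket, to be left alone: 40 mm flat round head, 10 mm thick, this point at the middle of the head.
- spare_cap_center (a point): Second red nylon protector, the same shape and size, standing open end down on the bench; to be left alone. Point on its axis 23 mm up.
- coupler_center (a point): Heavy loose steel coupler body, 48 mm dia, 62 mm high, standing on the bench; to be left alone. Point on its axis 31 mm up.

How it is judged:
On the way, in this order (a step that is already met when the one before it is completed fails the run):
1. the protector is off the port and stands open end down on the bench, clear of the port, let go (horizontal distance between cap_center and port_mouth above 0.075 m and height (world z) of cap_center between 0.015 and 0.03 m and angle between cap_center's own z axis and vertical below 0.2 rad and contact force between the fingers and cap below 0.1 N), for 0.2 s.
2. the adapter's tube is in the port, past the grip and the seal, and is pressed home on the hard stop (more than 12 N on the stop, beyond the grip's drag) (horizontal distance between adapter_grip and port_mouth below 0.005 m and angle between adapter_grip's own z axis and vertical below 0.12 rad and z of adapter_grip in the frame of port_mouth below 0.058 m and contact force between adapter and port above 12 N), for 0.2 s.
At the end, for the whole second after the job is handed in: The adapter stands in the port where it was pressed home, axis within 5 mm and 7 degrees of upright, tip at least 25 mm below the mouth; the protector stands open end down on the bench (within 11 degrees, centre 15 to 30 mm high), its axis over 75 mm from the port; both let go and at rest (horizontal distance between cap_center and port_mouth above 0.075 m and height (world z) of cap_center between 0.015 and 0.03 m and angle between cap_center's own z axis and vertical below 0.2 rad and horizontal distance between adapter_grip and port_mouth below 0.005 m and angle between adapter_grip's own z axis and vertical below 0.12 rad and z of adapter_grip in the frame of port_mouth below 0.058 m and linear speed of each of adapter, cap below 0.02 m/s); the robot touches nothing.
It fails at once if the adapter is forced: more than 35 N between adapter and port (contact force between adapter and port above 35 N).
It fails at once if the port is pushed with more than 35 N by the robot itself (contact force between any of the fingers, the arm and port above 35 N).
It fails at once if the spare protector is moved more than 20 mm (distance of spare_cap_center from where it was at the start of the episode above 0.02 m).
It fails at once if the loose coupler body is moved more than 20 mm (distance of coupler_center from where it was at the start of the episode above 0.02 m).
It fails at once if the blanking plug is moved more than 12 mm (distance of blank_center from where it was at the start of the episode above 0.012 m).
It also fails if it takes over 61 s, if anything falls off the work surface, if the arm or the gripper's body presses on something with over 40 N, if the wrist force passes 120 N, or if a joint passes its speed limit or range.

## Working session

There is one attempt and no reset: what is moved stays moved. The work goes in short steps, Python scripts to look and compute and a tool call to move; the robot and the scene stay as the last step left them, time stands still between calls to the robot, and variables do not carry over. Pictures are saved under pics/ and viewed, about 8 in all and at most 12, crops included, and the job is handed in when it is done.

Besides the shell and the picture viewer there is one more tool, called after "Call:" by a JSON object that holds its "fn" and its "kwargs". move_arm: Moves the arm, as the interface text tells. Its arguments: {"type":"object","properties":{"steps":{"type":"array"}},"required":["steps"]}

```bash
mkdir -p pics; cat > h.py <<'E'
import numpy as np, cv2
from workcell import state, read_camera, job_done, hold_point_z
def cam(n):
    c=read_camera(n); c['f']=240/np.tan(np.radians(c['vfov'])/2); c['R']=np.array(c['R']); c['t']=np.array(c['t']); return c
def ray(c,u,v):
    d=c['R'].T@np.array([(u-c['cx'])/c['f'],(v-c['cy'])/c['f'],1]); return -c['R'].T@c['t'], d/np.linalg.norm(d)
def onz(c,u,v,z):
    o,d=ray(c,u,v); return o+d*(z-o[2])/d[2]
def proj(c,X):
    p=c['R']@np.array(X)+c['t']; return c['f']*p[0]/p[2]+c['cx'], c['f']*p[1]/p[2]+c['cy']
def save(n,im): cv2.imwrite('pics/'+n+'.png',im[...,::-1])
E
python3 - <<'E'
from h import *
print(state(), hold_point_z)
for n in ('scene','top','wrist'):
    c=cam(n); save(n+'0',c['frame']); print(n,c['f'],c['cx'],c['cy'],-c['R'].T@c['t'],c['R'].round(3).tolist())
E
```

```text
{'time': 0.0, 'joint_pos': array([-1.38469967,  0.31176666,  0.01401206,  1.51306711, -0.00439433,
        1.31922768, -0.02719276]), 'joint_vel': array([-8.06074486e-05, -1.60141001e-03, -1.55047710e-03, -4.74127205e-04,
       -4.77106686e-04,  1.55744165e-03, -3.05498907e-03]), 'joint_torque': array([-1.81534792e-04, -3.79915094e+01,  1.46127166e-01, -2.30588150e+01,
        1.22645815e-02,  1.35467228e-02,  1.12152173e-05]), 'position': array([0.12404035, 0.53506508, 0.2301946 ]), 'tool_rot': array([-8.32877757e-05,  1.13619211e-01,  9.93523623e-01, -1.21622462e-03]), 'ft_force': array([-0.55445902,  0.75118814, -0.46948867]), 'moment': array([0.01776282, 0.0301621 , 0.01046248]), 'opening': 0.9983798049177879} 0.0187
scene 612.8390372994049 309.0282359309441 235.4914051206293 [1.01523146 0.44959925 0.89768887] [[-0.671, 0.742, -0.003], [0.573, 0.516, -0.637], [-0.471, -0.429, -0.771]]
top 457.6109157071598 323.8231113289232 244.56131445245484 [0.46923868 0.00658596 0.87832221] [[-0.01, -1.0, -0.015], [-0.997, 0.011, -0.074], [0.074, 0.015, -0.997]]
wrist 353.373482138685 318.0912279522446 239.2979929185279 [0.04640772 0.55412593 0.37226456] [[0.226, 0.974, -0.002], [0.927, -0.214, 0.306], [0.298, -0.071, -0.952]]
```

View pics/top0.png

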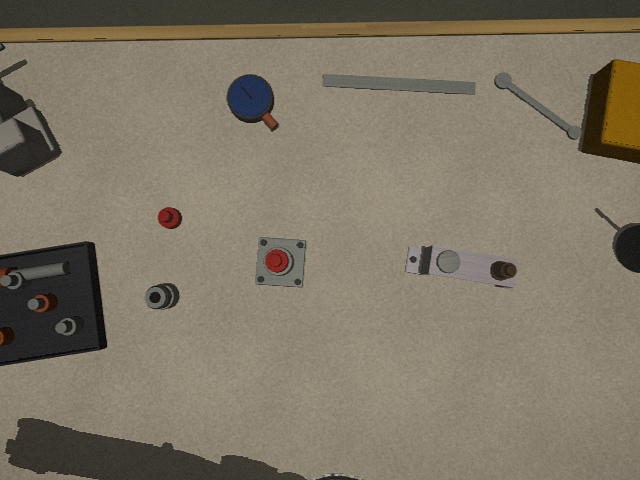

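View pics/scene0.png

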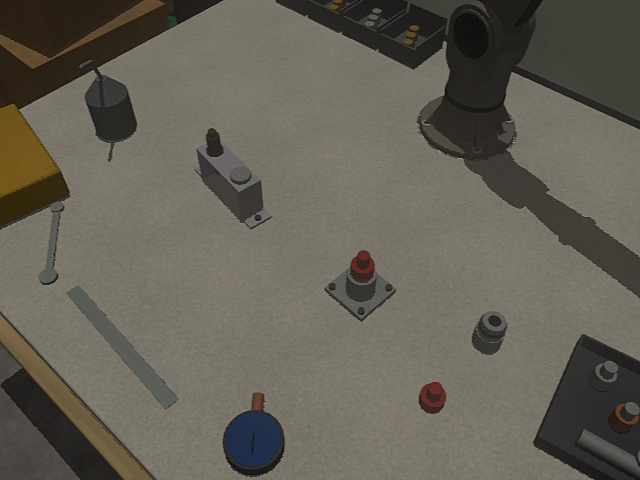

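Top view: red cap on the port at about (276,261), spare cap (169,217), coupler (160,296), bracket 406–515 with the adapter at (505,270) and the plug at (448,261). The scene view agrees. I'll zoom in on the port and adapter and compute positions.

```bash
python3 - <<'E'
from h import *
T=cam('top');S=cam('scene')
def crop(c,u,v,s=8,w=40,h=30):
    return cv2.resize(c['frame'][v-h:v+h,u-w:u+w],None,fx=s//1*0.625*1.0,fy=s*0.625,interpolation=cv2.INTER_NEAREST)
save('mos',np.vstack([np.hstack([crop(T,281,262),crop(T,500,268)]),np.hstack([crop(S,361,275),crop(S,222,155)])]))
def red(c):
    h=cv2.cvtColor(c['frame'],cv2.COLOR_RGB2HSV); return (((h[...,0]<6)|(h[...,0]>174))&(h[...,1]>170)&(h[...,2]>60)).astype('uint8')
for n,c in (('T',T),('S',S)):
    k,l,st,ce=cv2.connectedComponentsWithStats(red(c))
    for i in range(1,k):
        if st[i,4]>60: print(n,st[i],ce[i].round(1),onz(c,*ce[i],.085).round(4))
print('port plate',onz(T,281,262,.01),'knob top',onz(T,276,260,.104),'adapter top',onz(T,510,268,.133),'plug',onz(T,448,261,.091),'spare',onz(T,169,217,.046),'coupler',onz(T,155,296,.062))
E
```

```text
T [158 208  21  20 264] [167.8 217.2] [0.5793 0.2916 0.085 ]
T [266 250  22  22 361] [276.3 260.5] [0.5013 0.101  0.085 ]
port plate [0.50135983 0.10097717 0.01      ] knob top [0.501359   0.09923981 0.104     ] adapter top [ 0.48335984 -0.28324823  0.133     ] plug [ 0.49718081 -0.19445337  0.091     ] spare [0.58499382 0.30344214 0.046     ] coupler [0.44105093 0.32063506 0.062     ]
```

View pics/mos.png

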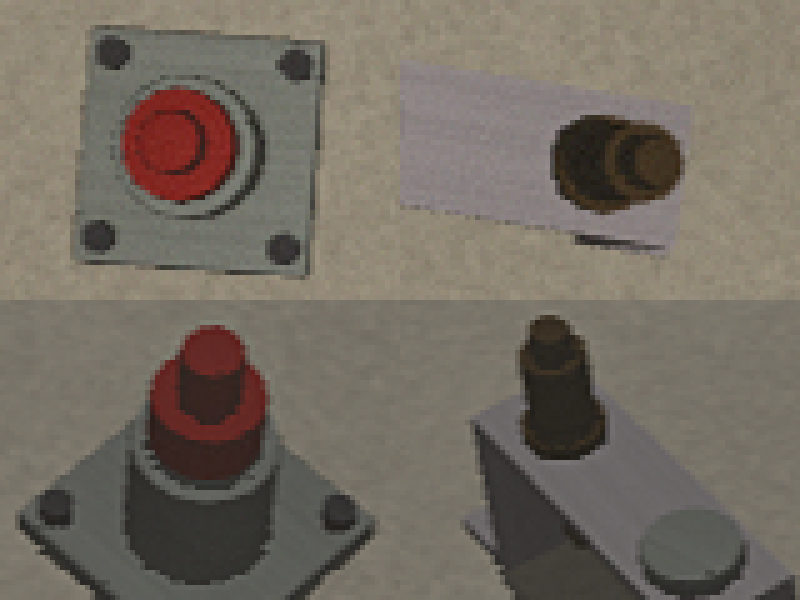

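The mosaic shows these centres: knob top at top-view (275,260), port plate at (280.8,262.2), adapter stub top at (511,270.3). In the scene view the knob is at (363.4,254.3) and the stub at (211.5,130.8). Next I'll compute positions and compare the two views.

```bash
python3 - <<'E'
from h import *
from scipy.spatial.transform import Rotation as Ro
T=cam('top');S=cam('scene')
for n,c,u,v,z in (('knob T',T,274.9,259.9,.104),('knob S',S,363.3,254.3,.104),('plate T',T,280.5,262,.01),('bolts T',T,280.3,262,.014),('stub T',T,511,270.2,.133),('stub S',S,211.5,130.7,.133),('plug T',T,448,261,.091),('plug S',S,182+292/5,125+243/5,.091)): print(n,onz(c,u,v,z).round(4))
a=T['R']
for p,q in (((113,53),(296,65)),((98,236),(284,249)),((113,53),(98,236)),((296,65),(284,249))):
    d=onz(T,241+q[0]/5,232+q[1]/5,.012)-onz(T,241+p[0]/5,232+p[1]/5,.012);print(np.degrees(np.arctan2(d[1],d[0])),np.linalg.norm(d))
s=state();print(s['position'],s['time']);q=s['tool_rot'];print(Ro.from_quat(np.r_[q[1:],q[0]]).as_matrix().round(3))
E
```

```text
knob T [0.5015 0.1011 0.104 ]
knob S [0.5011 0.1011 0.104 ]
plate T [0.5014 0.1019 0.01  ]
bolts T [0.5012 0.1019 0.014 ]
stub T [ 0.4798 -0.2847  0.133 ]
stub S [ 0.4814 -0.2842  0.133 ]
plug T [ 0.4972 -0.1945  0.091 ]
plug S [ 0.4975 -0.1944  0.091 ]
-94.36873227171937 0.06988645286525122
-94.5210544604975 0.07064080291719017
175.32572138054698 0.06963218258089261
175.94537700518896 0.06982004170641831
[0.12414432 0.53565432 0.2310578 ] 0.35
[[-0.974  0.226 -0.   ]
 [ 0.226  0.974 -0.   ]
 [-0.    -0.001 -1.   ]]
```

Call:
{"fn": "move_arm", "kwargs": {"steps": [[0,0,0,0,0,-0.114,1],[0,0,0,0,0,-0.114,1],[-0.024,-0.027,0,0,0,0,1],[-0.024,-0.027,0,0,0,0,1],[-0.024,-0.027,0,0,0,0,1],[-0.024,-0.027,0,0,0,0,1],[-0.024,-0.027,0,0,0,0,1],[-0.024,-0.027,0,0,0,0,1]]}}

```text
time: 1.02
position: [0.2691, 0.3724, 0.2315]
tool_rot: [0.0, -0.0, 1.0, 0.0]
ft_force: [0.4, 0.8, -0.6]
opening: 1.004
```

Call:
{"fn": "move_arm", "kwargs": {"steps": [[-0.024,-0.027,0,0,0,0,1],[-0.024,-0.027,0,0,0,0,1],[-0.024,-0.027,0,0,0,0,1],[-0.024,-0.027,0,0,0,0,1],[-0.024,-0.027,0,0,0,0,1],[-0.024,-0.027,0,0,0,0,1],[-0.024,-0.027,0,0,0,0,1],[0,0,0,0,0,0,1]]}}

```text
time: 1.68
position: [0.4416, 0.1764, 0.2319]
tool_rot: [0.002, 0.007, 1.0, -0.002]
ft_force: [1.1, -1.0, 0.4]
opening: 1.0
```

Call:
{"fn": "move_arm", "kwargs": {"steps": [[-0.02,-0.025,0,0,0,0,1],[-0.02,-0.025,0.02,0,0,0,1],[-0.02,-0.025,0.02,0,0,0,1],[0,0,0.02,0,0,0,1],[0,0,0.01,0,0,0,1],[0,0,0,0,0,0,1],[0,0,0,0,0,0,1]]}}

```text
time: 2.27
position: [0.4955, 0.1115, 0.1612]
tool_rot: [-0.001, -0.001, 1.0, 0.0]
ft_force: [0.0, -0.4, 0.1]
opening: 0.998
```

```bash
python3 - <<'E'
from h import *
W=cam('wrist'); save('w1',W['frame']); s=state(); print(s['position'],s['tool_rot'],s['ft_force'],s['joint_pos'].round(2))
print(proj(W,[.5013,.1013,.104]),proj(W,s['position']))
E
```

```text
[0.49619677 0.11175346 0.16205304] [ 3.63330559e-04 -1.58497791e-03  9.99998496e-01  6.03435956e-04] [-0.42583435  0.68460839  0.47677921] [-0.58  0.29  0.4   1.74 -0.12  1.13  1.44]
(np.float64(299.7177151868052), np.float64(272.88439820758265)) (np.float64(316.4721159778405), np.float64(313.511102831683))
```

View pics/w1.png

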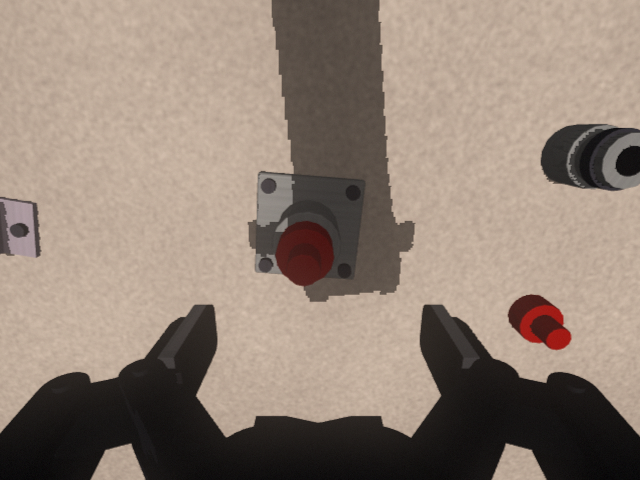

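Wrist view: the knob top is at about (304,268), where I predicted (300,273), so the two agree to 2–3 mm. I'll descend and grip it.

Call:
{"fn": "move_arm", "kwargs": {"steps": [[-0.005,-0.0095,0.02,0,0,0,1],[0,0,0.03,0,0,0,1],[0,0,0.02,0,0,0,1],[0,0,0.009,0,0,0,1],[0,0,0,0,0,0,1]]}}

```text
time: 2.73
position: [0.5, 0.1015, 0.0814]
tool_rot: [-0.001, -0.001, 1.0, -0.0]
ft_force: [-0.5, -0.8, 0.0]
opening: 0.998
```

Call:
{"fn": "move_arm", "kwargs": {"steps": [[0,0,0,0,0,0,0],[0,0,0,0,0,0,0],[0,0,0,0,0,0,0],[0,0,0,0,0,0,0],[0,0,0,0,0,0,0],[0,0,0,0,0,0,0]]}}

```text
time: 3.23
position: [0.5021, 0.101, 0.0834]
tool_rot: [0.001, -0.0, 1.0, 0.001]
ft_force: [-1.3, 0.6, 4.4]
opening: 0.23
```

Call:
{"fn": "move_arm", "kwargs": {"steps": [[0,0,-0.01,0,0,0,0],[0,0,-0.02,0,0,0,0],[0,0,-0.03,0,0,0,0],[0.01,-0.01,-0.02,0,0,0,0],[0.025,-0.023,0,0,0,0,0],[0.025,-0.023,0,0,0,0,0],[0.025,-0.023,0,0,0,0,0],[0.016,-0.012,0,0,0,0,0]]}}

```text
time: 3.9
position: [0.3974, 0.0061, 0.1625]
tool_rot: [-0.001, 0.002, 1.0, -0.0]
ft_force: [0.2, -0.2, -0.7]
opening: 0.232
```

Call:
{"fn": "move_arm", "kwargs": {"steps": [[0,0,0.03,0,0,0,0],[0,0,0.03,0,0,0,0],[0,0,0.03,0,0,0,0],[0,0,0.02,0,0,0,0],[0,0,0.008,0,0,0,0],[0,0,0,0,0,0,0]]}}

```text
time: 4.4
position: [0.3986, 0.009, 0.0431]
tool_rot: [-0.002, 0.0, 1.0, -0.0]
ft_force: [-0.8, 0.2, 0.7]
opening: 0.236
```

Call:
{"fn": "move_arm", "kwargs": {"steps": [[0,0,0.009,0,0,0,0],[0,0,0.006,0,0,0,0],[0,0,0.002,0,0,0,0],[0,0,0.001,0,0,0,0],[0,0,0,0,0,0,0]]}}

```text
time: 4.82
position: [0.4007, 0.0095, 0.0266]
tool_rot: [0.0, -0.0, 1.0, 0.0]
ft_force: [0.3, -0.3, -0.3]
opening: 0.232
```

```bash
python3 - <<'E'
from h import *
s=state();print(s['position'],s['ft_force'])
S=cam('scene'); save('s2',S['frame'][60:400,150:560])
E
```

```text
[0.4006871  0.00945729 0.02658317] [ 0.33892939 -0.31282281 -0.30033131]
```

View pics/s2.png

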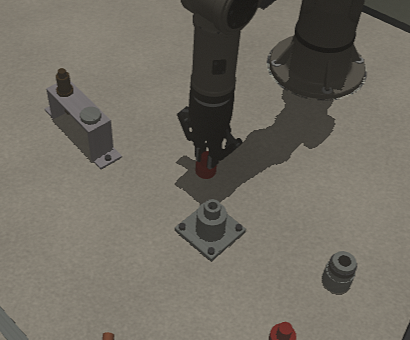

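The cap is in the gripper just above the bench, at about (205,170) in this crop, and the port is bare with its bore visible at (211,206). I'll lower it 1–2 mm more, release and lift.

Call:
{"fn": "move_arm", "kwargs": {"steps": [[0,0,0.001,0,0,0,0],[0,0,0.0005,0,0,0,0],[0,0,0,0,0,0,1],[0,0,0,0,0,0,1],[0,0,0,0,0,0,1],[0,0,0,0,0,0,1],[0,0,0,0,0,0,1],[0,0,0,0,0,0,1]]}}

```text
time: 5.53
position: [0.4003, 0.0094, 0.0248]
tool_rot: [-0.0, -0.0, 1.0, -0.0]
ft_force: [-0.3, 0.2, 0.1]
opening: 0.998
```

Call:
{"fn": "move_arm", "kwargs": {"steps": [[0,0,-0.015,0,0,0,1],[0,0,-0.03,0,0,0,1],[0,0,-0.04,0,0,0,1],[0,0,-0.04,0,0,0,1],[0,0,-0.03,0,0,0,1],[0,0,0,0,0,0,1],[0,0,0,0,0,0,1]]}}

```text
time: 6.12
position: [0.4019, 0.0096, 0.1817]
tool_rot: [0.002, -0.0, 1.0, 0.001]
ft_force: [-0.3, 0.8, -0.5]
opening: 1.003
```

```bash
python3 - <<'E'
from h import *
s=state();print(s['position'],s['ft_force'])
S=cam('scene'); T=cam('top')
im=S['frame']; 
def crop(c,X,s=5):
    u,v=[int(round(a)) for a in proj(c,X)]; print(u-40,v-30); return cv2.resize(c['frame'][v-30:v+30,u-40:u+40],None,fx=s,fy=s,interpolation=cv2.INTER_NEAREST)
save('m3',np.vstack([np.hstack([crop(T,[.5013,.1015,.076]),crop(T,[.4,.01,.03])]),np.hstack([crop(S,[.5013,.1015,.076]),crop(S,[.4,.01,.03])])]))
E
```

```text
[0.40186481 0.00962317 0.18166942] [-0.29210435  0.84757245 -0.54990025]
237 231
289 286
322 235
317 191
```

View pics/m3.png

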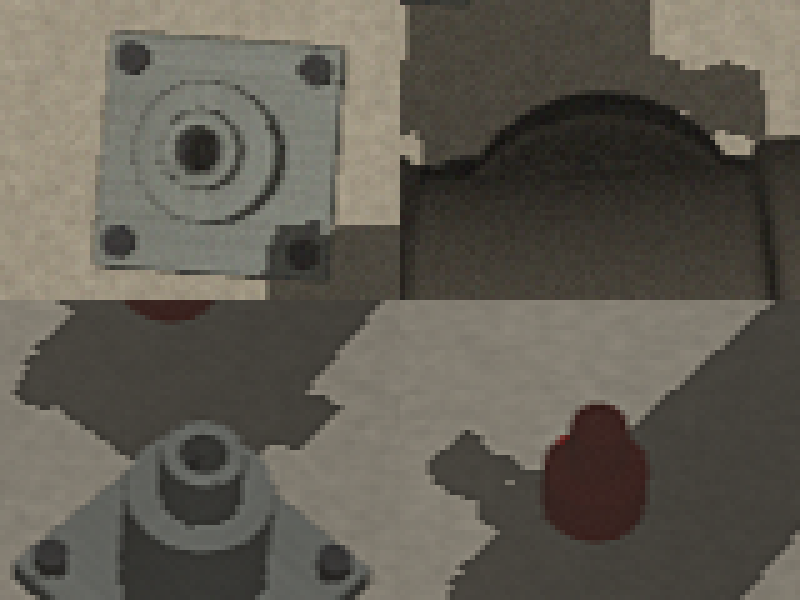

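The cap stands upright on the bench at scene crop (597,475). The bore centre is at top-view (276.6,260.4) and scene (362.2,265.2). I'll move toward the adapter.

Call:
{"fn": "move_arm", "kwargs": {"steps": [[-0.0087,-0.0327,-0.01,0,0,0,1],[-0.0087,-0.0327,0,0,0,0,1],[-0.0087,-0.0327,0,0,0,0,1],[-0.0087,-0.0327,0,0,0,0,1],[-0.0087,-0.0327,0,0,0,0,1],[-0.0087,-0.0327,0,0,0,0,1],[-0.0087,-0.0327,0,0,0,0,1],[-0.0087,-0.0327,0,0,0,0,1]]}}

```text
time: 6.88
position: [0.4689, -0.2531, 0.1874]
tool_rot: [-0.002, -0.0, 1.0, 0.001]
ft_force: [0.3, -0.7, 0.7]
opening: 1.002
```

Call:
{"fn": "move_arm", "kwargs": {"steps": [[-0.0087,-0.0327,0,0,0,0,1],[0,0,0,0,0,0,1],[0,0,0,0,0,0,1]]}}

```text
time: 7.13
position: [0.4766, -0.287, 0.1873]
tool_rot: [-0.003, 0.003, 1.0, -0.0]
ft_force: [0.5, 1.3, 0.3]
opening: 1.0
```

```bash
python3 - <<'E'
from h import *
s=state();print(s['position'],s['tool_rot'],s['ft_force'],s['joint_pos'].round(2))
S=cam('scene'); T=cam('top'); W=cam('wrist')
print(onz(T,276.6,260.4,.076),onz(S,362.2,265.2,.076))
print(proj(W,[.4805,-.2845,.133]),proj(W,[.4973,-.1945,.096]))
save('w4',W['frame'])
E
```

```text
[ 0.4766269  -0.28704446  0.18727015] [-2.68425411e-03  2.52551689e-03  9.99993207e-01 -4.96538970e-05] [0.49634644 1.25902659 0.27693679] [ 0.01  0.41  0.69  1.58 -0.27  1.25  2.31]
[0.50180692 0.1015358  0.076     ] [0.50211927 0.10192559 0.076     ]
(np.float64(314.76569447666424), np.float64(269.7463813816637)) (np.float64(440.7900246011073), np.float64(271.52473278199585))
```

View pics/w4.png

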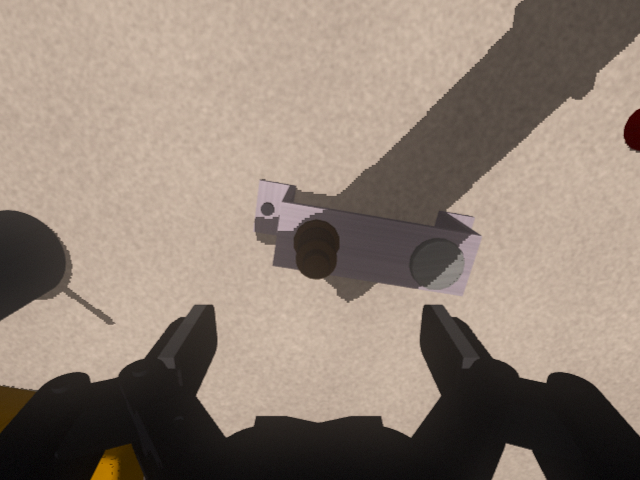

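The wrist view shows the stub at about (316,264), where I predicted (315,270). The row offset matches the bias seen at the cap, so I'll use the top and scene positions. Descending to grip.

Call:
{"fn": "move_arm", "kwargs": {"steps": [[-0.004,0.0025,0.02,0,0,0,1],[0,0,0.03,0,0,0,1],[0,0,0.03,0,0,0,1],[0,0,0.017,0,0,0,1],[0,0,0,0,0,0,1],[0,0,0,0,0,0,1]]}}

```text
time: 7.78
position: [0.4824, -0.2803, 0.0922]
tool_rot: [-0.001, -0.001, 1.0, 0.001]
ft_force: [-0.5, -0.7, 1.0]
opening: 0.999
```

Call:
{"fn": "move_arm", "kwargs": {"steps": [[0,0,0,0,0,0,0],[0,0,0,0,0,0,0],[0,0,0,0,0,0,0],[0,0,0,0,0,0,0],[0,0,0,0,0,0,0],[0,0,0,0,0,0,0]]}}

```text
time: 8.28
position: [0.4834, -0.2831, 0.0939]
tool_rot: [0.001, -0.0, 1.0, -0.001]
ft_force: [-0.7, -0.4, 4.2]
opening: 0.281
```

Call:
{"fn": "move_arm", "kwargs": {"steps": [[0,0,-0.01,0,0,0,0],[0,0,-0.025,0,0,0,0],[0,0,-0.03,0,0,0,0],[0,0,-0.025,0,0,0,0],[0,0,0,0,0,0,0],[0,0,0,0,0,0,0]]}}

```text
time: 8.78
position: [0.4833, -0.2829, 0.1844]
tool_rot: [0.001, -0.0, 1.0, -0.0]
ft_force: [0.2, 0.7, -2.7]
opening: 0.28
```

Call:
{"fn": "move_arm", "kwargs": {"steps": [[-0.001,0.02,0,0,0,0,0],[-0.002,0.03,0,0,0,0,0],[-0.002,0.03,0,0,0,0,0],[-0.002,0.03,0,0,0,0,0],[-0.002,0.03,0,0,0,0,0],[-0.002,0.03,0,0,0,0,0],[-0.002,0.03,0,0,0,0,0],[-0.002,0.03,0,0,0,0,0]]}}

```text
time: 9.45
position: [0.4958, -0.0504, 0.181]
tool_rot: [-0.002, -0.0, 1.0, 0.0]
ft_force: [1.2, 0.5, -1.4]
opening: 0.284
```

Call:
{"fn": "move_arm", "kwargs": {"steps": [[-0.001,0.03,0,0,0,0,0],[-0.001,0.03,0,0,0,0,0],[-0.001,0.03,0,0,0,0,0],[-0.001,0.03,0,0,0,0,0],[-0.001,0.02,0,0,0,0,0],[0,0,0,0,0,0,0],[0,0,0,0,0,0,0],[0,0,0,0,0,0,0]]}}

```text
time: 10.12
position: [0.5015, 0.0866, 0.1815]
tool_rot: [-0.001, 0.0, 1.0, -0.001]
ft_force: [0.4, -0.6, -1.3]
opening: 0.285
```

```bash
python3 - <<'E'
from h import *
s=state();print(s['position'],s['tool_rot'],s['ft_force'],s['joint_pos'].round(2))
S=cam('scene'); W=cam('wrist')
u,v=[int(a) for a in proj(S,[.5018,.1017,.1])]; print(u-50,v-75)
a=cv2.resize(S['frame'][v-75:v+45,u-50:u+50],None,fx=5,fy=5,interpolation=cv2.INTER_NEAREST)
save('m5',np.hstack([a,cv2.resize(W['frame'][100:400,245:395],(300,600))]))
E
```

```text
[0.50148139 0.08655269 0.18153202] [-1.45623891e-03  1.50152738e-04  9.99998516e-01 -9.08434791e-04] [ 0.37232839 -0.57825191 -1.33180809] [-0.64  0.29  0.55  1.72 -0.16  1.19  1.52]
313 181
```

View pics/m5.png

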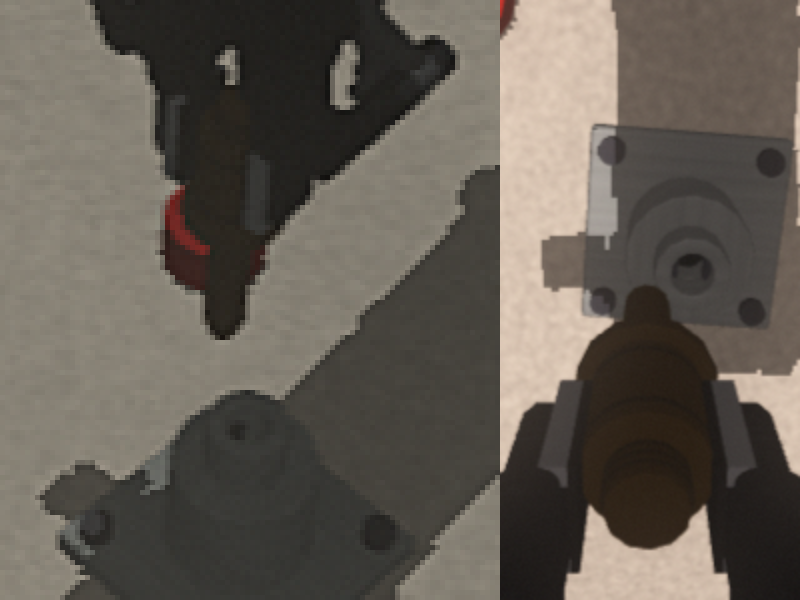

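The tube hangs upright. In the scene view the tip is at about (357.4,246) and the bore at (360.3,266.7); in the wrist view the tip is at (319,247) and the bore at (341,235). I'll compute the remaining offset.

```bash
python3 - <<'E'
from h import *
S=cam('scene'); W=cam('wrist')
print('scene tip',onz(S,313+223/5-.4,181+327/5-.4,.1086),'bore',onz(S,313+237/5-.4,181+431/5-.4,.072))
print('wrist tip',onz(W,319,244,.1086),'bore',onz(W,341,235,.074))
s=state();print(s['position'],s['tool_rot'],s['ft_force'])
E
```

```text
scene tip [0.49729418 0.08479676 0.1086    ] bore [0.50469018 0.09959792 0.072     ]
wrist tip [0.49509319 0.08729448 0.1086    ] bore [0.49970047 0.10363926 0.074     ]
[0.502415   0.08606608 0.18256349] [-2.97092636e-04  1.20537621e-03  9.99999195e-01 -2.61865583e-04] [ 0.13780991  0.30051923 -2.19520635]
```

Call:
{"fn": "move_arm", "kwargs": {"steps": [[-0.004,0.0165,0,0,0,0,0],[0,0,0.015,0,0,0,0],[0,0,0.009,0,0,0,0],[0,0,0,0,0,0,0],[0,0,0,0,0,0,0],[0,0,0,0,0,0,0]]}}

```text
time: 10.82
position: [0.5068, 0.1032, 0.1591]
tool_rot: [0.0, 0.001, 1.0, -0.0]
ft_force: [0.4, -0.2, -2.3]
opening: 0.284
```

```bash
python3 - <<'E'
from h import *
s=state();print(s['position'],s['tool_rot'],s['ft_force'])
S=cam('scene'); W=cam('wrist')
a=cv2.resize(S['frame'][220:280,320:400],(640,480),interpolation=cv2.INTER_CUBIC)
b=cv2.resize(W['frame'][150:330,245:395],(400,480),interpolation=cv2.INTER_CUBIC)
save('m6',cv2.convertScaleAbs(np.hstack([a[:,100:500],b]),alpha=1.8))
E
```

```text
[0.50678581 0.10315951 0.15908365] [ 1.50115778e-04  6.46532786e-04  9.99999763e-01 -1.81456218e-04] [ 0.39340905 -0.24866102 -2.27628813]
```

View pics/m6.png

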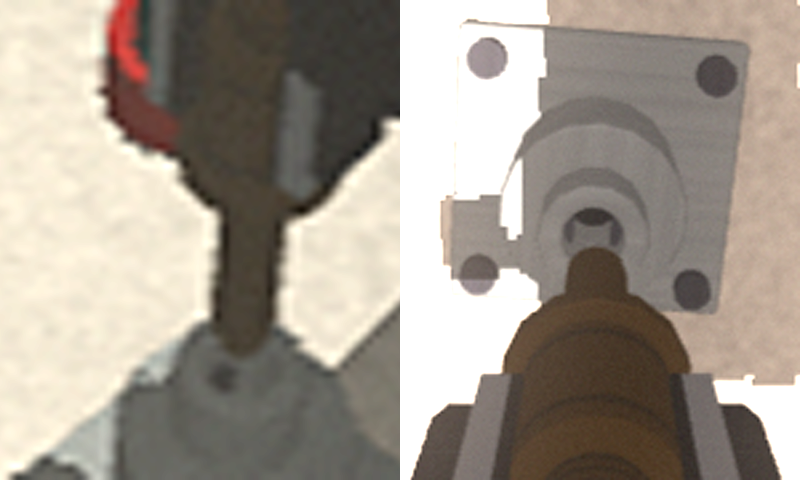

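```bash
python3 - <<'E'
from h import *
S=cam('scene'); W=cam('wrist'); T=cam('top')
k=180/480;
print('scene tip',onz(S,362.5,262.8,.0862),'want px',proj(S,[.502,.1017,.0862]))
print('wrist tip',onz(W,245+196*150/400,150+258*k,.0862),'bore mouth',onz(W,245+194*150/400,150+232*k,.076))
s=state();print(s['position'])
E
```

```text
scene tip [0.50429845 0.1034914  0.0862    ] want px (np.float64(362.5308073491753), np.float64(261.3988200290564))
wrist tip [0.5017502  0.10494434 0.0862    ] bore mouth [0.49838644 0.10445428 0.076     ]
[0.50694965 0.10396129 0.15932455]
```

The adapter sits about 2 mm too far in +x and 1 mm in +y, averaged over both views and kinematics. I'll correct that and start the tip into the mouth.

Call:
{"fn": "move_arm", "kwargs": {"steps": [[0.002,-0.001,0,0,0,0,0],[0,0,0.003,0,0,0,0],[0,0,0.003,0,0,0,0],[0,0,0.003,0,0,0,0],[0,0,0.003,0,0,0,0],[0,0,0.002,0,0,0,0],[0,0,0,0,0,0,0],[0,0,0,0,0,0,0]]}}

```text
time: 11.73
position: [0.5045, 0.1031, 0.1446]
tool_rot: [-0.0, -0.0, 1.0, -0.0]
ft_force: [0.3, -0.0, -1.8]
opening: 0.28
```

Call:
{"fn": "move_arm", "kwargs": {"steps": [[0,0,0.002,0,0,0,0],[0,0,0.002,0,0,0,0],[0,0,0.001,0,0,0,0],[0,0,0,0,0,0,0]]}}

```text
time: 12.07
position: [0.5043, 0.1031, 0.1395]
tool_rot: [-0.0, -0.0, 1.0, -0.0]
ft_force: [-0.1, 0.5, -2.1]
opening: 0.284
```

Call:
{"fn": "move_arm", "kwargs": {"steps": [[0,0,0.001,0,0,0,0],[0,0,0.001,0,0,0,0],[0,0,0.001,0,0,0,0],[0,0,0,0,0,0,0]]}}

```text
time: 12.4
position: [0.5045, 0.103, 0.1366]
tool_rot: [-0.0, -0.0, 1.0, -0.0]
ft_force: [0.2, 0.6, -1.0]
opening: 0.284
```

Call:
{"fn": "move_arm", "kwargs": {"steps": [[0,0,0.0015,0,0,0,0],[0,0,0.0015,0,0,0,0],[0,0,0.0015,0,0,0,0],[0,0,0.001,0,0,0,0]]}}

```text
time: 12.73
position: [0.5055, 0.1029, 0.1323]
tool_rot: [0.001, 0.0, 1.0, 0.0]
ft_force: [-1.1, -0.1, 6.3]
opening: 0.285
```

Call:
{"fn": "move_arm", "kwargs": {"steps": [[0,0,0.0015,0,0,0,0],[0,0,0.0015,0,0,0,0],[0,0,0.0015,0,0,0,0]]}}

```text
time: 12.98
position: [0.5054, 0.1029, 0.1276]
tool_rot: [0.001, -0.0, 1.0, 0.0]
ft_force: [-0.1, -1.2, 3.3]
opening: 0.284
```

Call:
{"fn": "move_arm", "kwargs": {"steps": [[0,0,0.0015,0,0,0,0],[0,0,0.0015,0,0,0,0],[0,0,0.001,0,0,0,0]]}}

```text
time: 13.23
position: [0.5052, 0.103, 0.1229]
tool_rot: [0.001, -0.0, 1.0, -0.0]
ft_force: [-0.2, -1.1, 4.3]
opening: 0.283
```

Call:
{"fn": "move_arm", "kwargs": {"steps": [[0,0,0.0015,0,0,0,0],[0,0,0.0015,0,0,0,0],[0,0,0.001,0,0,0,0]]}}

```text
time: 13.48
position: [0.5049, 0.103, 0.1187]
tool_rot: [0.0, -0.0, 1.0, -0.0]
ft_force: [1.0, -1.8, 4.3]
opening: 0.282
```

Call:
{"fn": "move_arm", "kwargs": {"steps": [[0,0,0.0015,0,0,0,0],[0,0,0.0015,0,0,0,0],[0,0,0.001,0,0,0,0]]}}

```text
time: 13.73
position: [0.5046, 0.1031, 0.1146]
tool_rot: [-0.0, -0.0, 1.0, -0.0]
ft_force: [0.2, -1.7, 5.3]
opening: 0.285
```

Call:
{"fn": "move_arm", "kwargs": {"steps": [[0,0,0.0015,0,0,0,0],[0,0,0.0015,0,0,0,0],[0,0,0.001,0,0,0,0]]}}

```text
time: 13.98
position: [0.5048, 0.1031, 0.1112]
tool_rot: [0.0, -0.0, 1.0, 0.0]
ft_force: [-1.2, -2.4, 10.2]
opening: 0.283
```

Call:
{"fn": "move_arm", "kwargs": {"steps": [[0,0,0.001,0,0,0,0],[0,0,0.001,0,0,0,0]]}}

```text
time: 14.15
position: [0.5049, 0.1031, 0.1096]
tool_rot: [0.0, -0.0, 1.0, 0.0]
ft_force: [-1.0, -0.8, 10.0]
opening: 0.281
```

Call:
{"fn": "move_arm", "kwargs": {"steps": [[0,0,0.001,0,0,0,0],[0,0,0,0,0,0,0]]}}

```text
time: 14.32
position: [0.5049, 0.1031, 0.1084]
tool_rot: [0.0, -0.0, 1.0, 0.0]
ft_force: [-0.9, -1.6, 7.3]
opening: 0.284
```

Call:
{"fn": "move_arm", "kwargs": {"steps": [[0,0,0.001,0,0,0,0],[0,0,0,0,0,0,0]]}}

```text
time: 14.48
position: [0.5049, 0.1031, 0.1075]
tool_rot: [0.0, -0.0, 1.0, 0.0]
ft_force: [-0.5, -1.6, 7.9]
opening: 0.282
```

Call:
{"fn": "move_arm", "kwargs": {"steps": [[0,0,0.001,0,0,0,0],[0,0,0,0,0,0,0]]}}

```text
time: 14.65
position: [0.505, 0.1031, 0.1068]
tool_rot: [0.0, -0.0, 1.0, 0.0]
ft_force: [-1.6, -1.4, 9.4]
opening: 0.282
```

Call:
{"fn": "move_arm", "kwargs": {"steps": [[0,0,0.001,0,0,0,0],[0,0,0,0,0,0,0]]}}

```text
time: 14.82
position: [0.5053, 0.103, 0.1067]
tool_rot: [0.001, -0.0, 1.0, 0.0]
ft_force: [-2.3, -2.6, 15.7]
opening: 0.281
```

Call:
{"fn": "move_arm", "kwargs": {"steps": [[0,0,0.001,0,0,0,0],[0,0,0,0,0,0,0]]}}

```text
time: 14.98
position: [0.5056, 0.103, 0.1066]
tool_rot: [0.001, -0.0, 1.0, 0.001]
ft_force: [-4.3, -1.7, 19.7]
opening: 0.282
```

Call:
{"fn": "move_arm", "kwargs": {"steps": [[0,0,0.0002,0,0,0,0],[0,0,0,0,0,0,0],[0,0,0,0,0,0,0],[0,0,0,0,0,0,0]]}}

```text
time: 15.32
position: [0.5057, 0.103, 0.1066]
tool_rot: [0.001, -0.0, 1.0, 0.001]
ft_force: [-3.6, -1.7, 19.5]
opening: 0.282
```

Call:
{"fn": "move_arm", "kwargs": {"steps": [[0,0,0,0,0,0,0],[0,0,0,0,0,0,0],[0,0,0,0,0,0,0],[0,0,0,0,0,0,0]]}}

```text
time: 15.65
position: [0.5057, 0.103, 0.1066]
tool_rot: [0.001, -0.0, 1.0, 0.001]
ft_force: [-3.5, -1.9, 20.5]
opening: 0.284
```

It's on the stop: TCP steady at 0.1066 with about 22 N (reading plus weight) for over 0.5 s. I'll relax the push, release and lift.

Call:
{"fn": "move_arm", "kwargs": {"steps": [[0,0,-0.002,0,0,0,0],[0,0,-0.0015,0,0,0,0],[0,0,0,0,0,0,1],[0,0,0,0,0,0,1],[0,0,0,0,0,0,1],[0,0,0,0,0,0,1],[0,0,0,0,0,0,1]]}}

```text
time: 16.23
position: [0.5042, 0.1034, 0.1066]
tool_rot: [-0.001, -0.0, 1.0, -0.0]
ft_force: [-0.9, -0.8, -0.4]
opening: 0.968
```

Call:
{"fn": "move_arm", "kwargs": {"steps": [[0,0,-0.01,0,0,0,1],[0,0,-0.03,0,0,0,1],[0,0,-0.04,0,0,0,1],[0,0,-0.03,0,0,0,1],[0.03,0,0,0,0,0,1],[0.03,0,0,0,0,0,1],[0.03,0,0,0,0,0,1],[0,0,0,0,0,0,1]]}}

```text
time: 16.9
position: [0.4087, 0.1031, 0.2169]
tool_rot: [-0.003, -0.001, 1.0, 0.001]
ft_force: [-0.6, -0.5, 0.0]
opening: 1.001
```

```bash
python3 - <<'E'
from h import *
s=state();print(s['position'],s['ft_force'],s['opening'])
S=cam('scene')
for X in ([.502,.1017,.1167+.029],[.502,.1017,.1167-.023]): print('expect crop px',(np.array(proj(S,X))-[240,150])*3)
save('f',cv2.resize(S['frame'][150:350,240:500],None,fx=3,fy=3,interpolation=cv2.INTER_NEAREST))
E
```

```text
[0.40867367 0.10312438 0.2168732 ] [-0.61006826 -0.50283123  0.02787909] 1.0007438379209554
expect crop px [374.81395675 266.11491418]
expect crop px [368.46658469 325.95522793]
```

View pics/f.png

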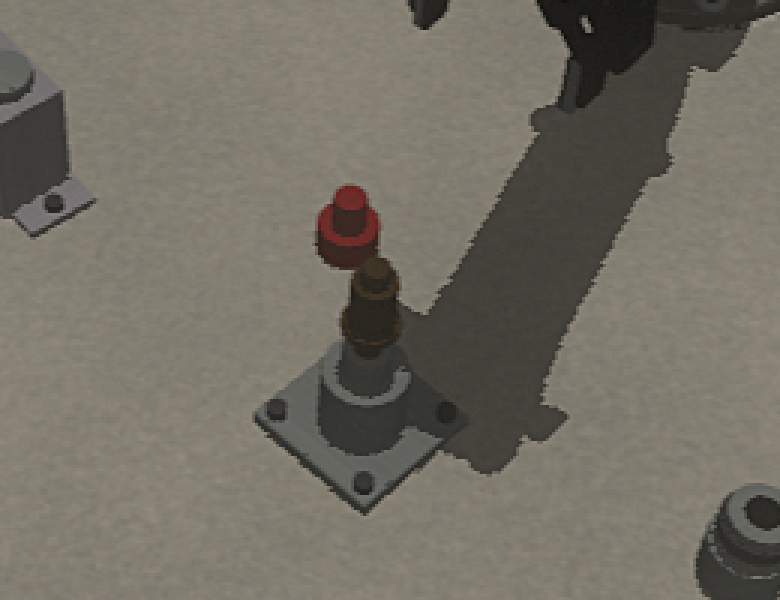

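The stub top is at (376,268) and I expected (375,266), so the adapter is upright and at full depth. The cap stands at (348,228), clear of the port. Handing in.

```bash
python3 -c "
from workcell import job_done;print(job_done())"
```

```text
the job is handed in; nothing more can be done
None
```

The job is done and handed in at about 17 s; `job_done()` reports no verdict.

- **Protector:** I lifted it off the port and stood it open end down near (0.40, 0.01), about 0.14 m from the port. The last picture shows it upright and let go.
- **Adapter:** I took it from the bracket and pushed it through the jaws (reading about 6 N) and the seal, which took about 5 mm of travel. It met a firm stop about 42 mm below the mouth. I held it there about 0.8 s with a reading of 19.5–20.5 N, about 22 N once the adapter's weight is added. No reading went above 20.5 N.
- **Last checks:** After release the adapter stands upright, its stub top within about 1 camera pixel of where full depth puts it. The arm is clear of everything and the force reading is near zero. I did not re-measure the spare protector, coupler and plug at the end, but the arm stayed clear of all three.
- **Disagreement:** The wrist camera differed from the top and scene cameras by 2–3 mm. I averaged both camera views with the arm's own position for the final alignment, and the tube entered the mouth with almost no sideways force (up to about 4 N while leaning on the stop).

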